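# Fit up a cross-member against a clamped rail

## Task

Get the loose length of rectangular aluminium tube ready for tack welding: push it along the table with your fingertips until its long side lies flat against the upright face of the stop angle and its end butts squarely against the side of the clamped rail, with no gap at either. Only push it, never lift it off the table or tip it up, and leave the spray bottle, the pipe offcut and the magnetic square where they are.

Things in the scene. Friction and masses are not known exactly. Their poses are not given: they have to be found in the camera images.
- cross_tube: loose hollow rectangular aluminium tube with open ends, lying flat, clear of both stops and up to 20 deg askew to them: 200 mm long (its y axis), 80 mm wide (x), 40 mm high, wall 3 mm, 0.3-0.5 kg, slides under a few newtons. Origin at the centre of its underside. The stop angle is on its far (+x) side, the rail on its left (+y)
- corner (a point): fixed point on the table where the planes of the stop angle's upright face and the rail's side face meet. Axes turned about the vertical by up to 12 deg: -x points out of the stop angle's face, towards the robot; -y points out of the rail's side, along the stop angle. With the tube home its origin is at x -40, y -100 mm in these axes and its axes are parallel to them
- stop_face (a point): middle of the top edge of the stop angle's upright face (axes as corner). The stop angle is a rigid grey steel bracket bolted to the table: face 170 mm long (y from -40 to -210 mm in the corner's axes), 50 mm high, 12 mm thick, with a bolted foot reaching 74 mm behind the face (+x), lower than the face
- rail_top (a point): middle of the top of the rail (axes as corner): fixed aluminium tube, 460 mm long (x), 80 mm wide, 40 mm high. Two low toggle clamps hold it down, at 190 mm to -x and 160 mm to +x of this point; they stand on its left, reach 195 mm to the left of this point and are up to 85 mm above the table
- spray_bottle: white trigger spray bottle, 76 mm in diameter, 202 mm high, standing to the right of the work; origin at the centre of its underside. To be left alone
- pipe_offcut: short piece of round steel pipe standing on end, 48 mm in diameter, 60 mm high, to the right of the work; origin at the centre of its underside. To be left alone
- magnet_square: grey triangular magnetic welding square lying flat on the table left of the rail, between the clamps, about 90 x 85 mm, 15 mm high; origin under its middle. To be left alone
Mind the look-alikes: they are no part of the job. What is meant by the cross_tube is not blue or pink, and is the smaller of those in its own colour.

How it is judged (in metres and radians):
At the end, for the whole second after the job is handed in: The tube lies at rest flat on the table, its long side within 2 mm of the stop angle's face and parallel to it within 0.9 degrees, its end within 2 mm of the rail's side (x of cross_tube in the frame of corner between -0.042 and -0.037 m and y of cross_tube in the frame of corner between -0.102 and -0.097 m and z of cross_tube in the frame of corner below 0.003 m and angle between the y axis of cross_tube and the y axis of corner, either way round below 0.015 rad and angle between cross_tube's own z axis and vertical below 0.02 rad and linear speed of cross_tube below 0.005 m/s); the robot touches nothing.
It fails at once if the tube was lifted off the table or tipped up (z of cross_tube in the frame of corner above 0.006 m or angle between cross_tube's own z axis and vertical above 0.08 rad).
It fails at once if the spray bottle was moved or tipped (distance of spray_bottle from where it was at the start of the episode above 0.015 m or angle between spray_bottle's own z axis and vertical above 0.3 rad).
It fails at once if the pipe offcut was moved or tipped (distance of pipe_offcut from where it was at the start of the episode above 0.015 m or angle between pipe_offcut's own z axis and vertical above 0.3 rad).
It fails at once if the magnetic square was moved (distance of magnet_square from where it was at the start of the episode above 0.015 m).
It also fails if it takes over 48 s, if anything falls off the work surface, if the arm or the gripper's body presses on something with over 40 N, if the wrist force passes 120 N, or if a joint passes its speed limit or range.

## Robot

A 6-joint arm with a two-finger parallel gripper is mounted at the origin on the work surface. World frame = base frame: x ahead of the robot, y to its left, z up, the work surface at z = 0. Lengths are in m, angles in degrees, forces in N, time in s.
With the tool pointing down it reaches from about 0.375 to 0.825 m from the base axis. Payload 5.5 kg.
Tool frame: the origin (TCP) lies on the centre line of the jaws, within the pads' length; the fingertips stand 19 mm ahead of it and the grasp point (between the pads) is the TCP; z points along the fingers, y is the direction in which the jaws open and shut (so a half turn about z gives the same grasp; the last joint's range is limited). The gripper opens to 85 mm and grips with 20 to 120 N. Pads are 22 mm wide; open, the fingers measure 114 mm over their backs; the gripper's body (76 mm by 85 mm) begins 54 mm behind the grasp point. The pads swing forward as they close: fully open they stand 13 mm farther back than shut.
Start: joints at [-69.099, 17.962, -2.699, 69.339, 0, 90], TCP at [0.214, -0.561, 0.25] pointing down, gripper open.
Joint ranges: [-152.73, 152.73], [-39.44, 99.34], [-58.76, 71.6], [-118.89, 123.64], [-81.53, 83.1], [-180, 180]. Speed limits (degrees/s): [136.94, 136.94, 172.46, 180, 180, 180].

## Interface

Orientations are given as [roll, pitch, yaw] about the fixed x, y, z axes, in that order (R = Rz(yaw) Ry(pitch) Rx(roll)).
In Python, from plant import env gives the robot as it stands.
- The arm moves only by the shell command python3 -m inch 'ROWS' [OPENING] [FORCE]. ROWS is JSON, a list of rows, each an object of numbers: "x", "y", "z": the shift along the tool's x, y, z in cm; "turn": the turn about the tool's z in rad. A call has exactly 8 rows; each row is the pose to reach, as a shift and turn from the pose commanded when the call began, along the tool's axes at that moment; what a row does not reach only later rows make up. A row lasts 1/8 s, in which the tool goes at most 62.5 mm and 10.7 degrees, less where a joint would pass 70% of its speed; a pose out of reach is approached as far as the arm can. A call with a gripper value outside its range is refused whole. OPENING is the opening, from -1 (shut) to 1 (fully open), set as the call begins (- or left out, the last holds). The fingers move at their own pace and stop on an object; FORCE is the grip in N (left out, the last holds). Time passes only in rows, so rows that repeat a pose let the fingers close, or fill a call up. It gives the time, the measured TCP pose, the force and the opening at its end, in the units of the state.
- env.observe(): the state, without advancing time (a new reading comes with each control period).
- env.grab_frame(name): name is "scene" or "top" or "wrist"; returns the picture (420x560x3 uint8, red, green, blue); there is no depth.
- env.camera_model(name): a dict with "camera_matrix" (3x3 intrinsics, pixels), "dist_coeffs" ([k1, k2, p1, p2, k3] as OpenCV has them; the pictures are not rectified), "extrinsics" (4x4, takes a point from camera to world coordinates); the wrist camera has in their place "hand_eye" (4x4, takes a point from camera to tool coordinates, whose origin is the TCP and whose axes are the flange's). Camera axes: x right, y down, z forward; pixel columns grow to the right and rows downward; lengths in m; the calibration is good to about 2 mm. A picture is of the moment at which its call begins: read the wrist's pose just before it. camera_model takes no time and is no camera call.
- env.hand_in(): hands the job in, once; it reports no verdict.
Trained networks look in the newest picture that a camera, given by its name, has taken for a name from the list of things; names that differ only in an ending like _2 or _b are one class to them, and where a whole thing is asked for, a point or a joint stands for the part that bears it (a point fixed in the world has none). Each returns a list of dicts, best first, with "conf" (0 to 1); they miss things now and then, are a little off and sometimes report something else, mostly with a low value. They report only what shows in the picture. A call takes as long as a camera call. They do not tell look-alikes from the thing itself.
- env.find_in(target, camera): "centre" ([x, y, z] in m, in world coordinates, good to about 4 mm: the middle of the surface that is visible of it).
- env.regions_of(target, camera): "pixels" (420x560 bool, what is visible of it).
- env.mark_of(target, camera): "centre" ([x, y, z] in m, in world coordinates, good to about 4 mm: a listed point, or the origin of a listed thing).
The state is a dict: "clock": time; "qpos": joint angles; "qvel": joint speeds; "effort": joint torques, N m; "tool_pos": TCP position; "tcp_rot": TCP orientation; "force": force on the tool from outside, world axes, zero at the start; "moment": the same for the moment, N m; "gripper_width": opening from 0.0 (shut) to 1.0 (fully open).
Only numpy, scipy, OpenCV 4.12 (cv2) and the standard library are available. Lean on these libraries where they do the work, as an engineer would, in place of code of your own. Each camera call takes 0.05 s, during which the arm holds its last target.

## Working session

There is one attempt and no reset: what is moved stays moved. The work goes in short steps, Python scripts to look and compute and a shell command to move; the robot and the scene stay as the last step left them, time stands still between calls to the robot, and variables do not carry over. Pictures are saved under pics/ and viewed, and the job is handed in when it is done.

```bash
ls; mkdir -p pics
python3 - <<'E'
from plant import env
import cv2
print(env.observe())
for n in ("scene","top"):
    im=env.grab_frame(n); cv2.imwrite(f"pics/{n}0.png",im[:,:,::-1])
    m=env.camera_model(n); print(n,m)
    for t in ("cross_tube","corner","stop_face","rail_top","spray_bottle","pipe_offcut","magnet_square"):
        try: print(t,"mark",[(r['conf'],r['centre']) for r in env.mark_of(t,n)])
        except Exception as e: print(t,e)
print(env.observe()['clock'])
E
```

```text
pics
{'clock': 0.0, 'qpos': array([-6.91006147e+01,  1.80031027e+01, -2.75442964e+00,  6.93393708e+01,
        2.51371603e-03,  8.99993064e+01]), 'qvel': array([-0.08024637,  0.02497885, -0.03075896, -0.06091314, -0.01846512,
        0.01349765]), 'effort': array([ 1.69145202e-03, -5.39600194e+01,  3.39740682e+01,  1.91227271e-02,
        4.78677885e-05, -1.89562627e-06]), 'tool_pos': array([ 0.2138555 , -0.56001185,  0.24944438]), 'tcp_rot': array([-1.79903097e+02, -2.51488546e-03,  2.09000746e+01]), 'force': array([-0.26753285, -0.59174886, -0.71445803]), 'moment': array([ 0.02415851, -0.0153111 ,  0.05588923]), 'gripper_width': 0.9979914771186115}
scene {'camera_matrix': array([[486.08918155,   0.        , 271.92002071],
       [  0.        , 486.08918155, 213.45289107],
       [  0.        ,   0.        ,   1.        ]]), 'dist_coeffs': array([-0.00923009,  0.        ,  0.        ,  0.        ,  0.        ]), 'extrinsics': array([[-0.24224343,  0.65209824, -0.71839126,  1.44385949],
       [ 0.97018354,  0.1688203 , -0.17390686,  0.15223471],
       [ 0.00787467, -0.73909918, -0.
[... 875 characters left out ...]
   ]), 'extrinsics': array([[-0.02944961, -0.99502374,  0.09518654,  0.41444058],
       [-0.99946701,  0.02797088, -0.01683255, -0.07769093],
       [ 0.01408633, -0.09563152, -0.99531713,  1.17076903],
       [ 0.        ,  0.        ,  0.        ,  1.        ]])}
cross_tube mark [(0.95, [0.291, -0.5283, -0.0008]), (0.84, [0.3199, -0.199, 0.003]), (0.82, [0.5356, -0.0488, -0.0034])]
corner mark [(0.56, [0.6384, 0.1047, 0.0003])]
stop_face mark [(0.82, [0.6454, -0.0215, 0.0448])]
rail_top mark [(0.7, [0.6269, 0.1446, 0.0391])]
spray_bottle mark [(0.79, [0.5354, -0.4867, -0.0009])]
pipe_offcut mark [(0.55, [0.5602, -0.3363, -0.0023])]
magnet_square mark [(0.93, [0.573, 0.2697, -0.0006])]
0.8
```

View pics/top0.png

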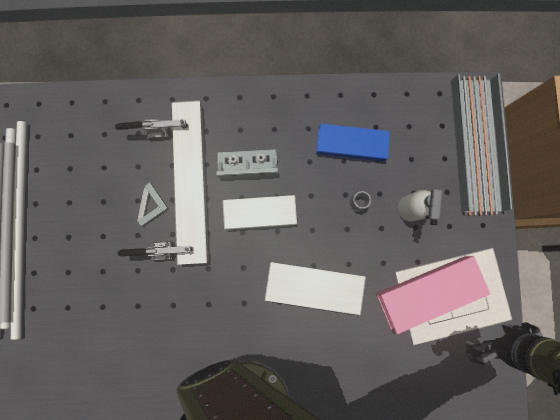

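View pics/scene0.png

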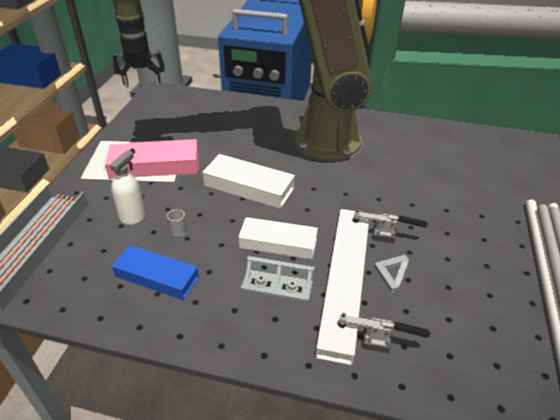

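The top image shows four candidates for the tube: white small (260,212), white large (315,288), blue (353,142) and pink (433,295). By the description (not blue or pink, smaller of its colour) I take the white one at (260,212). Next a close crop and a measurement.

```bash
cat > h.py <<'E'
import numpy as np, cv2
from plant import env
def cam(n):
    m=env.camera_model(n)
    return np.array(m["camera_matrix"]),np.array(m["dist_coeffs"]),np.array(m["extrinsics"])
def tool_T(o):
    from scipy.spatial.transform import Rotation as R
    T=np.eye(4);T[:3,:3]=R.from_euler('xyz',o['tcp_rot'],degrees=True).as_matrix();T[:3,3]=o['tool_pos'];return T
def proj(P,K,d,E):
    I=np.linalg.inv(E); 
    return cv2.projectPoints(np.asarray(P,float).reshape(-1,3),cv2.Rodrigues(I[:3,:3])[0],I[:3,3],K,d)[0].reshape(-1,2)
def unproj(px,z,K,d,E):
    r=cv2.undistortPoints(np.asarray(px,float).reshape(-1,1,2),K,d).reshape(-1,2)
    r=np.c_[r,np.ones(len(r))]@E[:3,:3].T
    c=E[:3,3]; s=(z-c[2])/r[:,2]
    return c+s[:,None]*r
def frame(n):
    if n=='wrist':
        o=env.observe(); m=env.camera_model(n); im=env.grab_frame(n)
        return im,(np.array(m["camera_matrix"]),np.array(m["dist_coeffs"]),tool_T(o)@np.array(m["hand_eye"]))
    return env.grab_frame(n),cam(n)
def loc(p,yaw): # local xy points->world
    c,s=np.cos(yaw),np.sin(yaw); return np.array([[c,-s],[s,c]])
E
python3 - <<'E'
from h import *
for n,box,t in (("top",(100,90,340,270),"t"),("scene",(180,190,420,370),"s")):
    im,C=frame(n)
    np.save(f"pics/{n}0.npy",im)
    x0,y0,x1,y1=box
    cv2.imwrite(f"pics/{n}_crop.png",cv2.resize(im[y0:y1,x0:x1,::-1],None,fx=3.3,fy=3.3,interpolation=cv2.INTER_CUBIC))
    for r in env.regions_of("cross_tube",n):
        m=r["pixels"].astype(np.uint8); b=cv2.minAreaRect(np.argwhere(m)[:,::-1].astype(np.float32)); print(n,r["conf"],m.sum(),b)
        px=cv2.boxPoints(b)
        if n=="top": print(unproj(px,0.04,*C).round(4).tolist())
E
```

```text
top 0.93 3750 ((315.0133972167969, 287.9093933105469), (95.7695541381836, 40.11769485473633), 8.426968574523926)
[[0.2877, -0.0616, 0.04], [0.3949, -0.0807, 0.04], [0.3484, -0.3404, 0.04], [0.2413, -0.3192, 0.04]]
top 0.67 4808 ((432.75225830078125, 293.5680236816406), (46.93368148803711, 106.73987579345703), 67.52056884765625)
[[0.3007, -0.3635, 0.04], [0.4033, -0.6485, 0.04], [0.2813, -0.6915, 0.04], [0.1817, -0.4073, 0.04]]
top 0.64 2192 ((352.5106506347656, 141.916259765625), (72.24348449707031, 32.20671081542969), 7.275004863739014)
[[0.6934, -0.2136, 0.04], [0.7862, -0.229, 0.04], [0.7549, -0.4336, 0.04], [0.6622, -0.4162, 0.04]]
top 0.6 2087 ((259.6947021484375, 211.92037963867188), (29.46791648864746, 71.90704345703125), 86.18592071533203)
[[0.5687, 0.0474, 0.04], [0.5766, -0.1529, 0.04], [0.4942, -0.1555, 0.04], [0.4866, 0.0434, 0.04]]
scene 0.98 2651 ((151.31982421875, 158.26168823242188), (35.74164962768555, 93.46983337402344), 87.24089050292969)
scene 0.82 2823 ((154.95001220703125, 271.6500244140625), (85.69773864746094, 36.68242263793945), 18.434947967529297)
scene 0.67 2366 ((276.7153015136719, 237.15444946289062), (77.13887023925781, 32.230064392089844), 9.090276718139648)
scene 0.56 2976 ((247.44338989257812, 180.19810485839844), (91.89421844482422, 35.85110855102539), 15.945395469665527)
```

View pics/top_crop.png

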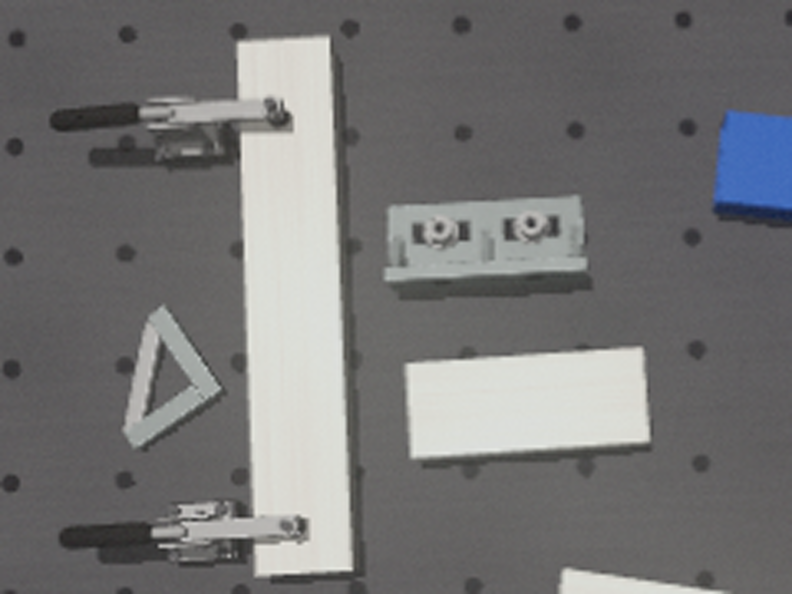

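View pics/scene_crop.png

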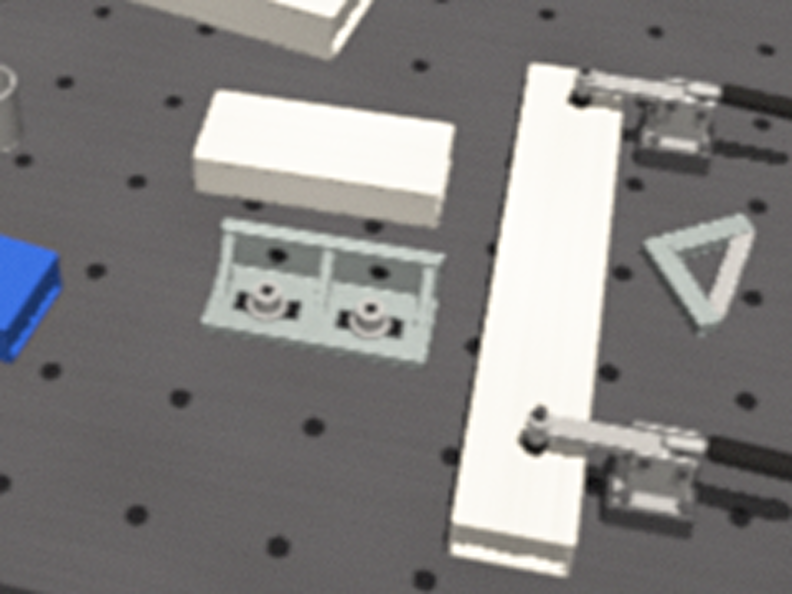

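```bash
cat >> h.py <<'E'
def edge(im,a,b,w=4,m=.08):
    """refine line a-b: max gradient across; returns refined endpoints + rms"""
    g=cv2.GaussianBlur(cv2.cvtColor(im,cv2.COLOR_RGB2GRAY).astype(np.float32),(0,0),.7)
    a,b=np.array(a,float),np.array(b,float); t=(b-a)/np.linalg.norm(b-a); n=np.array([-t[1],t[0]])
    S=np.arange(-w,w+.01,.2); pts=[]
    for u in np.linspace(m,1-m,40):
        q=(a+u*(b-a))+S[:,None]*n
        p=cv2.remap(g,q[:,0].astype(np.float32).reshape(-1,1),q[:,1].astype(np.float32).reshape(-1,1),cv2.INTER_CUBIC).ravel()
        d=np.abs(np.gradient(p)); k=d.argmax(); 
        k0=max(k-4,0); wv=d[k0:k+5]; pts.append(a+u*(b-a)+n*(wv@S[k0:k+5]/wv.sum()))
    pts=np.array(pts)
    for _ in range(3):
        c=pts.mean(0); v=np.linalg.svd(pts-c)[2][0]; v*=np.sign(v@t); r=(pts-c)@np.array([-v[1],v[0]])
        pts=pts[np.abs(r)<max(2*r.std(),.15)]
    return np.array([c+v*((a-c)@v),c+v*((b-c)@v)]),r.std()
E
python3 - <<'E'
from h import *
f=lambda p,o:np.array(p)/3.3+o
o=np.array((100,90)); im=np.load("pics/top0.npy"); C=cam("top")
L={"rail":((337,100),(353,571),.04),"stop":((390,281),(583,269),.05),"t_far":((405,363),(642,348),.04),"t_near":((411,458),(650,443),.04),"t_left":((405,363),(411,458),.04),"t_right":((642,348),(650,443),.04)}
def rep(L,o,im,C):
  for k,(a,b,z) in L.items():
    e,r=edge(im,f(a,o),f(b,o)); w=unproj(e,z,*C); d=w[1]-w[0]
    print(k,w[:,:2].round(4).tolist(),"ang",np.degrees(np.arctan2(d[1],d[0])).round(2),"rms",r.round(2))
rep(L,o,im,C)
print("scene")
o=np.array((180,190)); im=np.load("pics/scene0.npy"); C=cam("scene")
L={"rail":((525,70),(452,540),.04),"stop":((222,230),(440,265),.05),"stop_back":((226,219),(443,254),.05),"t_far":((195,160),(440,192),.04),"t_near":((215,91),(455,125),.04),"t_left":((455,125),(440,192),.04),"t_right":((215,91),(195,160),.04)}
rep(L,o,im,C)
E
```

```text
rail [[0.7977, 0.108], [0.3945, 0.0956]] ang -178.25 rms 0.15
stop [[0.6381, 0.0581], [0.6423, -0.1046]] ang -88.53 rms 0.16
t_far [[0.5688, 0.0478], [0.5771, -0.1526]] ang -87.62 rms 0.09
t_near [[0.4879, 0.0441], [0.496, -0.1566]] ang -87.7 rms 0.16
t_left [[0.5676, 0.0487], [0.4872, 0.0454]] ang -177.61 rms 0.2
t_right [[0.5748, -0.1527], [0.4941, -0.1554]] ang -178.05 rms 0.1
scene
rail [[0.4081, 0.0979], [0.8716, 0.1118]] ang 1.72 rms 0.17
stop [[0.6459, -0.1023], [0.6398, 0.0661]] ang 92.09 rms 0.06
stop_back [[0.6439, -0.101], [0.6384, 0.0669]] ang 91.88 rms 0.19
t_far [[0.5784, -0.1459], [0.5703, 0.0522]] ang 92.32 rms 0.15
t_near [[0.4957, -0.1534], [0.4871, 0.0501]] ang 92.42 rms 0.19
t_left [[0.4901, 0.0482], [0.5677, 0.0552]] ang 5.16 rms 0.2
t_right [[0.4995, -0.1542], [0.5812, -0.1503]] ang 2.74 rms 0.18
```

```bash
python3 -m inch '[{"x":2.5,"y":-2.4,"turn":0.03},{"x":7,"y":-6.7,"turn":0.08},{"x":12,"y":-11.4,"turn":0.13},{"x":17,"y":-16.2,"turn":0.18},{"x":22,"y":-21,"turn":0.23},{"x":27,"y":-25.8,"turn":0.28},{"x":31.5,"y":-30,"turn":0.32},{"x":35,"y":-33.4,"turn":0.335}]' 1 40
```

```text
invalid input at $[0]: expected keys x, y, z, turn
```

```bash
python3 -m inch '[{"x":2.5,"y":-2.4,"z":0,"turn":0.03},{"x":7,"y":-6.7,"z":0,"turn":0.08},{"x":12,"y":-11.4,"z":0,"turn":0.13},{"x":17,"y":-16.2,"z":0,"turn":0.18},{"x":22,"y":-21,"z":0,"turn":0.23},{"x":27,"y":-25.8,"z":0,"turn":0.28},{"x":31.5,"y":-30,"z":0,"turn":0.32},{"x":35,"y":-33.4,"z":0,"turn":0.335}]' 1 40
```

```text
clock: 2.0
tool_pos: [0.4176, -0.1326, 0.2507]
tcp_rot: [180.0, -0.1, 1.7]
force: [-0.2, -0.7, -0.0]
gripper_width: 0.997
```

```bash
python3 -m inch '[{"x":0.5,"y":-1.5,"z":1,"turn":0},{"x":1.5,"y":-4,"z":4,"turn":0},{"x":2.7,"y":-6.2,"z":8,"turn":0},{"x":3.2,"y":-7.3,"z":12,"turn":0},{"x":3.4,"y":-7.7,"z":15,"turn":0},{"x":3.4,"y":-7.7,"z":17,"turn":0},{"x":3.4,"y":-7.7,"z":18,"turn":0},{"x":3.4,"y":-7.7,"z":18,"turn":0}]'
python3 - <<'E'
from h import *
im,C=frame("wrist"); cv2.imwrite("pics/w1.png",im[:,:,::-1]); im,C=frame("scene"); cv2.imwrite("pics/s1.png",cv2.resize(im[120:330,150:430,::-1],None,fx=2.8,fy=2.8,interpolation=cv2.INTER_CUBIC))
E
```

```text
clock: 3.0
tool_pos: [0.4479, -0.0569, 0.0699]
tcp_rot: [180.0, 0.1, 1.7]
force: [0.8, 0.3, -0.2]
gripper_width: 0.997
```

View pics/w1.png

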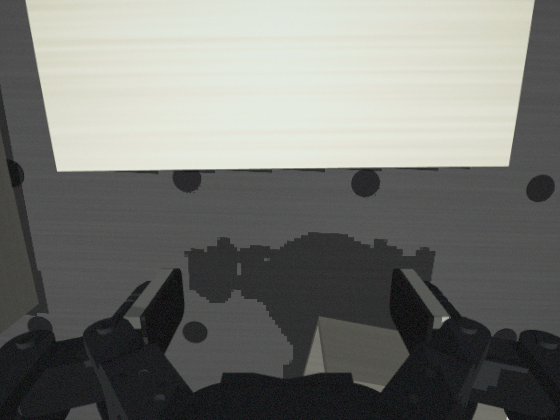

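View pics/s1.png

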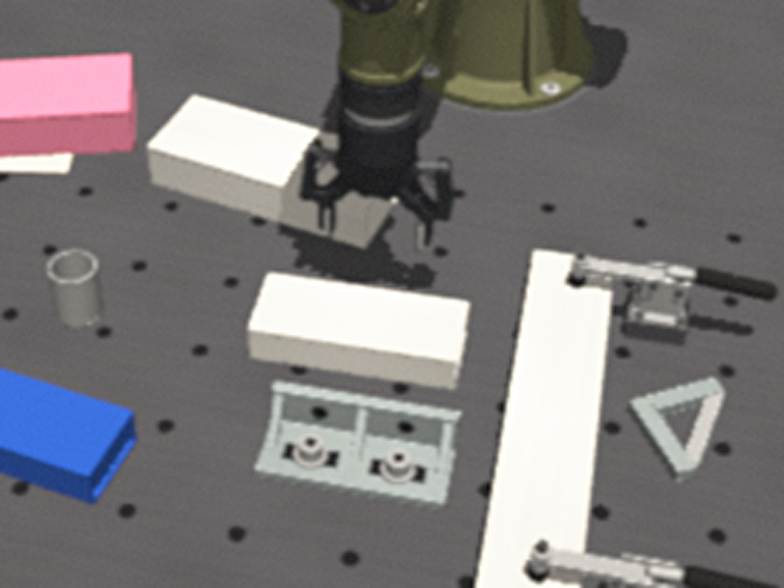

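Run:
```python
from h import *
m=env.camera_model("wrist"); K=np.array(m["camera_matrix"]);H=np.array(m["hand_eye"]); print(K.round(1).tolist(),H.round(3).tolist(),m["dist_coeffs"])
I=np.linalg.inv(H)
for z in (0.0,.006,.019):
  for x in (-.011,.011):
    P=[[x,.0425,z],[x,-.0425,z],[x,.055,z]]
    print(z,x,cv2.projectPoints(np.array(P),cv2.Rodrigues(I[:3,:3])[0],I[:3,3],K,np.array(m["dist_coeffs"]))[0].reshape(-1,2).round(0).tolist())
```

```text
[[351.2, 0.0, 286.5], [0.0, 351.2, 210.7], [0.0, 0.0, 1.0]] [[0.001, -0.96, -0.279, 0.071], [1.0, 0.0, 0.001, -0.001], [-0.001, -0.279, 0.96, -0.124], [0.0, 0.0, 0.0, 1.0]] [-0.01944516  0.          0.          0.          0.        ]
0.0 -0.011 [[392.0, 319.0], [182.0, 319.0], [423.0, 319.0]]
0.0 0.011 [[397.0, 269.0], [178.0, 269.0], [429.0, 269.0]]
0.006 -0.011 [[388.0, 311.0], [186.0, 311.0], [418.0, 311.0]]
0.006 0.011 [[393.0, 263.0], [182.0, 263.0], [423.0, 263.0]]
0.019 -0.011 [[380.0, 295.0], [194.0, 295.0], [407.0, 295.0]]
0.019 0.011 [[384.0, 250.0], [190.0, 250.0], [412.0, 250.0]]
```

```bash
python3 -m inch '[{"x":0,"y":-0.2,"z":1.5,"turn":0},{"x":0,"y":-0.2,"z":3.5,"turn":0},{"x":0,"y":-0.2,"z":4.7,"turn":0},{"x":0.5,"y":-0.2,"z":5,"turn":0},{"x":1.3,"y":-0.2,"z":5,"turn":0},{"x":2.1,"y":-0.2,"z":5,"turn":0},{"x":2.6,"y":-0.2,"z":5,"turn":0},{"x":3.0,"y":-0.2,"z":5,"turn":0}]'
python3 -m inch '[{"x":0.4,"y":0,"z":0,"turn":0},{"x":1.0,"y":0,"z":0,"turn":0},{"x":1.7,"y":0,"z":0,"turn":0},{"x":2.4,"y":0,"z":0,"turn":0},{"x":3.1,"y":0,"z":0,"turn":0},{"x":3.8,"y":0,"z":0,"turn":0},{"x":4.4,"y":0,"z":0,"turn":0},{"x":4.8,"y":0,"z":0,"turn":0}]'
python3 - <<'E'
from h import *
im,C=frame("wrist"); cv2.imwrite("pics/w2.png",im[:,:,::-1]); im,C=frame("top"); cv2.imwrite("pics/t2.png",cv2.resize(im[90:270,150:350,::-1],None,fx=3.3,fy=3.3,interpolation=cv2.INTER_CUBIC))
E
```

```text
clock: 4.1
tool_pos: [0.4791, -0.0535, 0.0205]
tcp_rot: [180.0, -0.0, 1.7]
force: [1.4, 0.3, 0.6]
gripper_width: 0.998
clock: 5.1
tool_pos: [0.5268, -0.0521, 0.0202]
tcp_rot: [-180.0, -0.0, 1.7]
force: [-1.7, 0.2, -1.2]
gripper_width: 0.999
```

View pics/w2.png

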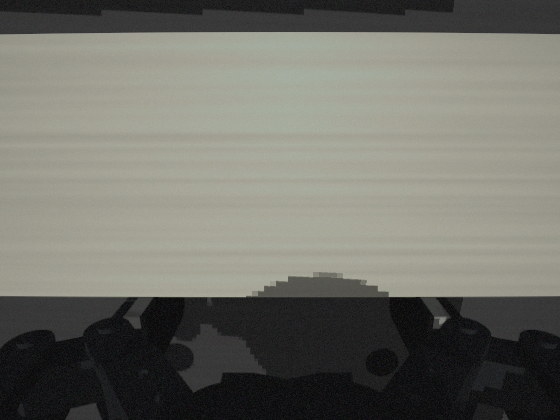

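View pics/t2.png

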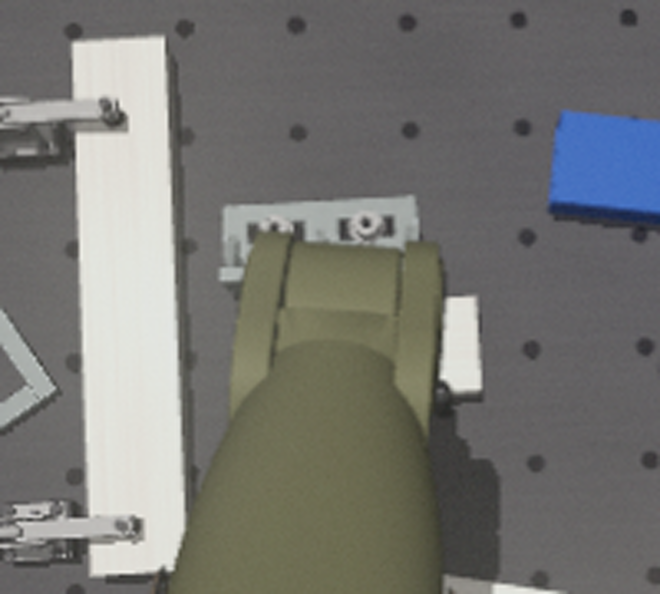

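The wrist view shows the tube riding square on both fingers: near edge level at row 296, far edge level at row 32, stop lip above it at row 10. Now on to the stop.

```bash
python3 -m inch '[{"x":0.4,"y":0,"z":0,"turn":0},{"x":0.9,"y":0,"z":0,"turn":0},{"x":1.4,"y":0,"z":0,"turn":0},{"x":1.7,"y":0,"z":0,"turn":0},{"x":1.9,"y":0,"z":0,"turn":0},{"x":2.1,"y":0,"z":0,"turn":0},{"x":2.2,"y":0,"z":0,"turn":0},{"x":2.3,"y":0,"z":0,"turn":0}]'
python3 - <<'E'
from h import *
im,C=frame("wrist"); cv2.imwrite("pics/w3.png",im[:,:,::-1])
E
```

```text
clock: 6.2
tool_pos: [0.5491, -0.0514, 0.0203]
tcp_rot: [180.0, 0.0, 1.7]
force: [-5.1, -0.3, 3.8]
gripper_width: 1.0
```

View pics/w3.png

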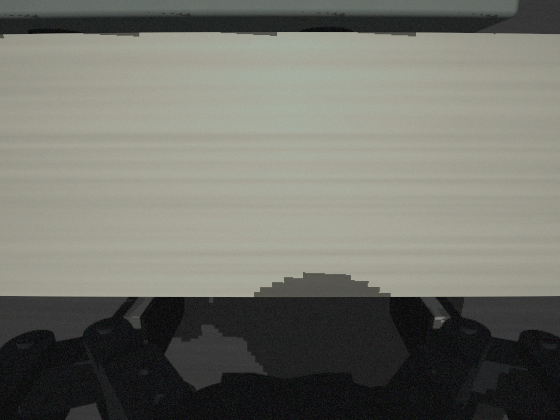

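```bash
python3 -m inch '[{"x":0.1,"y":0,"z":0,"turn":0},{"x":0.2,"y":0,"z":0,"turn":0},{"x":0.3,"y":0,"z":0,"turn":0},{"x":0.4,"y":0,"z":0,"turn":0},{"x":0.5,"y":0,"z":0,"turn":0},{"x":0.6,"y":0,"z":0,"turn":0},{"x":0.6,"y":0,"z":0,"turn":0},{"x":0.6,"y":0,"z":0,"turn":0}]'
python3 - <<'E'
from h import *
im,C=frame("wrist"); cv2.imwrite("pics/w4.png",im[:,:,::-1])
E
```

```text
clock: 7.25
tool_pos: [0.5508, -0.0513, 0.0198]
tcp_rot: [180.0, 0.4, 1.7]
force: [-18.0, -1.1, 13.6]
gripper_width: 1.0
```

View pics/w4.png

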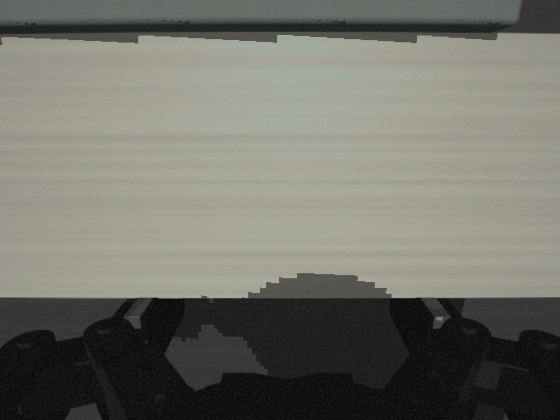

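Pressed home at the stop (−18 N). I'll back off, lift, and go to the right-hand end with the tool turned 90°.

```bash
python3 -m inch '[{"x":-1.0,"y":0,"z":0,"turn":0},{"x":-2.0,"y":0,"z":0,"turn":0},{"x":-2.2,"y":0,"z":-3,"turn":0},{"x":-2.2,"y":1,"z":-7,"turn":-0.1},{"x":-1,"y":4,"z":-10,"turn":-0.27},{"x":0.5,"y":8,"z":-11,"turn":-0.44},{"x":2,"y":12,"z":-11,"turn":-0.61},{"x":3,"y":14,"z":-11,"turn":-0.78}]' 0
python3 - <<'E'
from h import *
print(env.observe()['qpos'].round(1))
E
```

```text
clock: 8.3
tool_pos: [0.591, -0.1925, 0.1309]
tcp_rot: [179.8, -0.1, 46.6]
force: [0.2, 1.3, -1.0]
gripper_width: 0.502
[-18.   24.1 -10.   55.8  -0.  115.3]
```

```bash
python3 -m inch '[{"x":0.3,"y":0.8,"z":0,"turn":-0.17},{"x":0.3,"y":0.8,"z":0,"turn":-0.34},{"x":0.3,"y":0.8,"z":0,"turn":-0.51},{"x":0.3,"y":0.8,"z":0,"turn":-0.68},{"x":0.3,"y":0.8,"z":1,"turn":-0.787},{"x":0.3,"y":0.8,"z":3,"turn":-0.787},{"x":0.3,"y":0.8,"z":5,"turn":-0.787},{"x":0.3,"y":0.8,"z":5.5,"turn":-0.787}]'
python3 - <<'E'
from h import *
im,C=frame("wrist"); cv2.imwrite("pics/w5.png",im[:,:,::-1]);np.save("pics/w5.npy",im);np.savez("pics/w5c.npz",*C)
E
```

```text
clock: 9.3
tool_pos: [0.5968, -0.1934, 0.0741]
tcp_rot: [-179.9, -0.0, 91.5]
force: [0.3, -0.5, 0.6]
gripper_width: 0.502
```

View pics/w5.png

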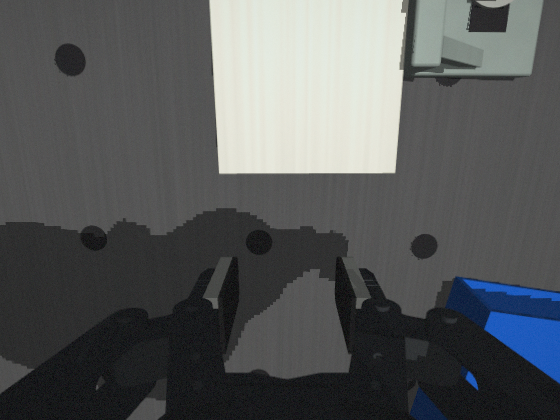

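The wrist view shows the tube's right end at row 173, columns 219–396, with the stop lip flush along its right side. The fingers are centred about 9 mm left of the tube axis, so I'll shift right, go down and push along the stop.

```bash
python3 -m inch '[{"x":0,"y":0.3,"z":1,"turn":0},{"x":0,"y":0.6,"z":2.5,"turn":0},{"x":0,"y":0.6,"z":4,"turn":0},{"x":0,"y":0.6,"z":4.6,"turn":0},{"x":0.5,"y":0.6,"z":4.6,"turn":0},{"x":1.2,"y":0.6,"z":4.6,"turn":0},{"x":1.9,"y":0.6,"z":4.6,"turn":0},{"x":2.5,"y":0.6,"z":4.6,"turn":0}]'
python3 -m inch '[{"x":0.4,"y":0,"z":0,"turn":0},{"x":1.0,"y":0,"z":0,"turn":0},{"x":1.7,"y":0,"z":0,"turn":0},{"x":2.4,"y":0,"z":0,"turn":0},{"x":3.1,"y":0,"z":0,"turn":0},{"x":3.8,"y":0,"z":0,"turn":0},{"x":4.4,"y":0,"z":0,"turn":0},{"x":4.8,"y":0,"z":0,"turn":0}]'
python3 - <<'E'
from h import *
im,C=frame("wrist"); cv2.imwrite("pics/w6.png",im[:,:,::-1]);np.save("pics/w6.npy",im);im,C=frame("top"); cv2.imwrite("pics/t6.png",cv2.resize(im[90:270,150:350,::-1],None,fx=3.3,fy=3.3,interpolation=cv2.INTER_CUBIC))
E
```

```text
clock: 10.35
tool_pos: [0.603, -0.1678, 0.0298]
tcp_rot: [180.0, 0.0, 91.5]
force: [-0.3, -0.3, -0.3]
gripper_width: 0.499
clock: 11.35
tool_pos: [0.6015, -0.1202, 0.0294]
tcp_rot: [180.0, 0.0, 91.5]
force: [-1.5, -5.0, 1.5]
gripper_width: 0.494
```

View pics/w6.png

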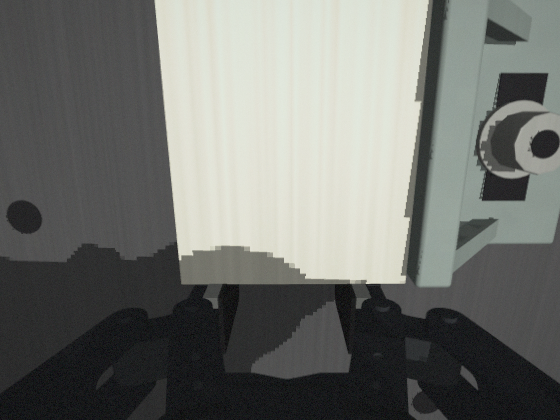

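View pics/t6.png

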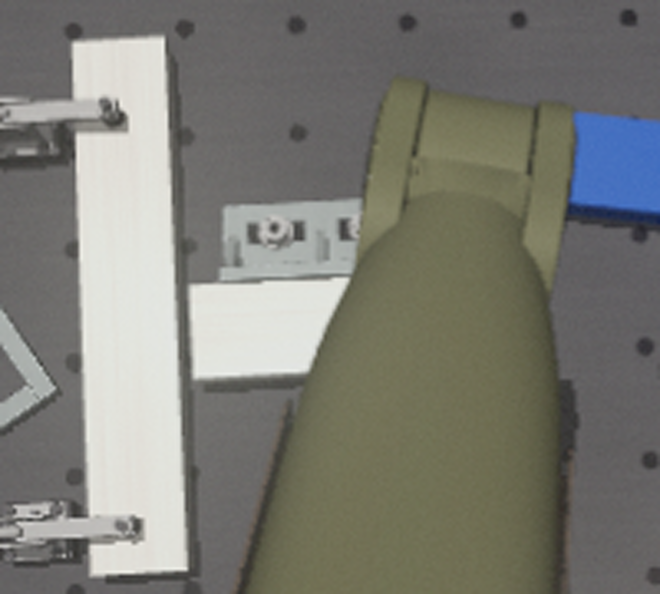

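The top crop shows a thin gap of about 8 px (~7–10 mm) at the rail at column 187. I'll finish slowly on force.

```bash
python3 -m inch '[{"x":0.3,"y":0,"z":0,"turn":0},{"x":0.5,"y":0,"z":0,"turn":0},{"x":0.7,"y":0,"z":0,"turn":0},{"x":0.8,"y":0,"z":0,"turn":0},{"x":0.9,"y":0,"z":0,"turn":0},{"x":1.0,"y":0,"z":0,"turn":0},{"x":1.05,"y":0,"z":0,"turn":0},{"x":1.1,"y":0,"z":0,"turn":0}]'
```

```text
clock: 12.45
tool_pos: [0.6012, -0.1096, 0.0293]
tcp_rot: [180.0, 0.0, 91.5]
force: [-0.7, -5.1, 2.5]
gripper_width: 0.499
```

```bash
python3 -m inch '[{"x":0.05,"y":0,"z":0,"turn":0},{"x":0.1,"y":0,"z":0,"turn":0},{"x":0.15,"y":0,"z":0,"turn":0},{"x":0.2,"y":0,"z":0,"turn":0},{"x":0.25,"y":0,"z":0,"turn":0},{"x":0.3,"y":0,"z":0,"turn":0},{"x":0.35,"y":0,"z":0,"turn":0},{"x":0.35,"y":0,"z":0,"turn":0}]'
```

```text
clock: 13.45
tool_pos: [0.6011, -0.1071, 0.0293]
tcp_rot: [-180.0, 0.1, 91.4]
force: [-1.2, -8.3, 2.0]
gripper_width: 0.499
```

```bash
python3 -m inch '[{"x":0.1,"y":0,"z":0,"turn":0},{"x":0.2,"y":0,"z":0,"turn":0},{"x":0.3,"y":0,"z":0,"turn":0},{"x":0.4,"y":0,"z":0,"turn":0},{"x":0.4,"y":0,"z":0,"turn":0},{"x":0.4,"y":0,"z":0,"turn":0},{"x":0.4,"y":0,"z":0,"turn":0},{"x":0.4,"y":0,"z":0,"turn":0}]'
```

```text
clock: 14.45
tool_pos: [0.6011, -0.1068, 0.0295]
tcp_rot: [-180.0, 0.5, 91.3]
force: [-1.2, -18.9, 0.6]
gripper_width: 0.503
```

Pressed home against the rail (−19 N). Back off, lift and check.

```bash
python3 -m inch '[{"x":-1.0,"y":0,"z":0,"turn":0},{"x":-2.2,"y":0,"z":0,"turn":0},{"x":-2.4,"y":0,"z":-3,"turn":0},{"x":-2.4,"y":0,"z":-8,"turn":0},{"x":-2.4,"y":-1,"z":-12,"turn":0},{"x":-1,"y":-3,"z":-15,"turn":0},{"x":0,"y":-4,"z":-17,"turn":0},{"x":0,"y":-4,"z":-17,"turn":0}]'
python3 - <<'E'
from h import *
im,C=frame("wrist"); cv2.imwrite("pics/w7.png",im[:,:,::-1]);np.save("pics/w7.npy",im);np.savez("pics/w7c.npz",*C);im,C=frame("scene"); np.save("pics/s7.npy",im);cv2.imwrite("pics/s7.png",cv2.resize(im[190:370,180:420,::-1],None,fx=3.3,fy=3.3,interpolation=cv2.INTER_CUBIC))
E
```

```text
clock: 15.45
tool_pos: [0.5616, -0.1025, 0.2006]
tcp_rot: [179.9, -0.0, 91.5]
force: [-0.0, -0.4, -0.3]
gripper_width: 0.499
```

View pics/w7.png

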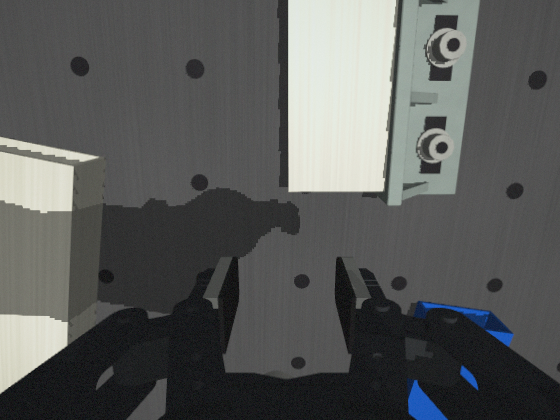

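View pics/s7.png

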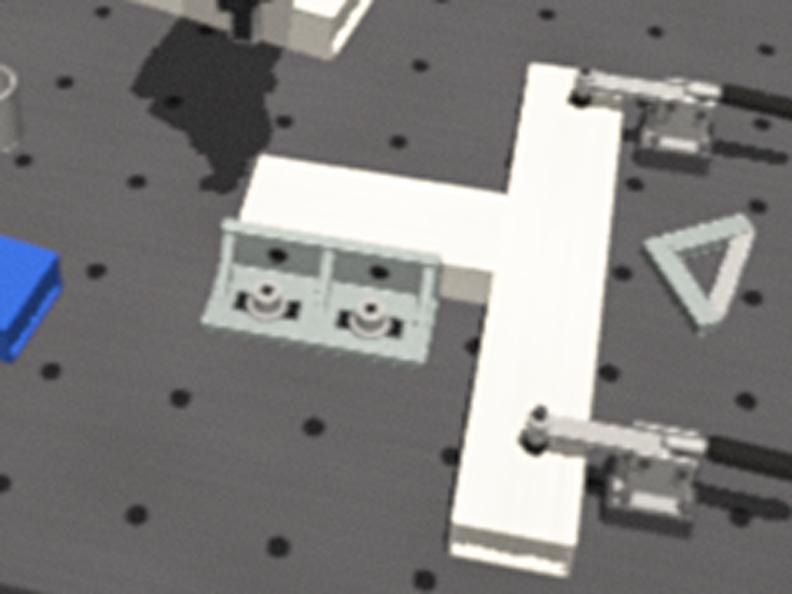

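Run:
```python
from h import *
im=np.load("pics/w7.npy");z=np.load("pics/w7c.npz");C=(z['arr_0'],z['arr_1'],z['arr_2'])
cv2.imwrite("pics/w7z.png",cv2.resize(im[0:215,360:430,::-1],None,fx=2.7*3,fy=2.7,interpolation=cv2.INTER_CUBIC))
for k,a,b,h,w in (("near",(288,190),(287,5),.04,6),("far",(385,188),(397,5),.04,3),("stop_out",(388,203),(401,5),.05,2.5),("end",(289,191),(384,191),.04,3)):
    e,r=edge(im,a,b,w); p=unproj(e,h,*C); d=p[1]-p[0]; print(k,e.round(1).tolist(),p[:,:2].round(4).tolist(),np.degrees(np.arctan2(d[1],d[0])).round(2),r.round(2))
im=np.load("pics/s7.npy");C=cam("scene");o=np.array((180,190))
for k,a,b,h,w in (("near",(265,155),(505,192),.04,4),("rail",(525,70),(452,540),.04,4),("stop",(222,230),(440,265),.05,3)):
    e,r=edge(im,np.array(a)/3.3+o,np.array(b)/3.3+o,w); p=unproj(e,h,*C); d=p[1]-p[0]; print(k,p[:,:2].round(4).tolist(),np.degrees(np.arctan2(d[1],d[0])).round(2),r.round(2))
```

```text
near [[287.8, 190.0], [287.7, 5.0]] [[0.5628, -0.0962], [0.5587, 0.0412]] 91.7 0.06
far [[382.6, 187.8], [396.4, 5.0]] [[0.6414, -0.0921], [0.6377, 0.0438]] 91.56 0.79
stop_out [[387.1, 202.9], [402.1, 5.1]] [[0.6434, -0.1024], [0.639, 0.0412]] 91.77 0.23
end [[289.0, 191.1], [384.0, 191.1]] [[0.5638, -0.0971], [0.6428, -0.0949]] 1.61 0.08
near [[0.5613, -0.0924], [0.5547, 0.1018]] 91.94 0.17
rail [[0.4081, 0.0981], [0.8716, 0.1117]] 1.68 0.22
stop [[0.6564, -0.1006], [0.651, 0.0667]] 91.85 0.16
```

View pics/w7z.png

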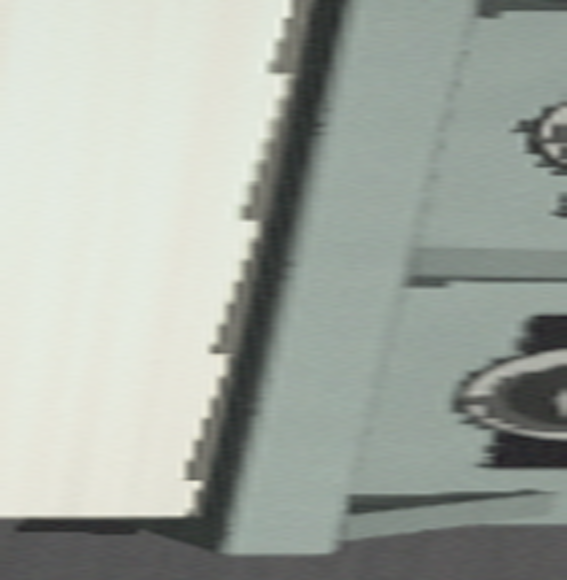

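```bash
python3 -m inch '[{"x":1.5,"y":-1.0,"z":0,"turn":0.17},{"x":3.5,"y":-2.0,"z":0,"turn":0.34},{"x":5.5,"y":-3.2,"z":0,"turn":0.51},{"x":7.5,"y":-4.3,"z":0,"turn":0.68},{"x":9.3,"y":-5.2,"z":0,"turn":0.85},{"x":10.4,"y":-5.8,"z":0,"turn":1.02},{"x":10.8,"y":-6.0,"z":1,"turn":1.19},{"x":10.8,"y":-6.0,"z":3,"turn":1.36}]' 1
python3 - <<'E'
from h import *
print(env.observe()['tcp_rot'],env.observe()['tool_pos'])
E
```

```text
clock: 16.55
tool_pos: [0.4985, 0.0036, 0.168]
tcp_rot: [-180.0, 0.0, 13.3]
force: [0.0, 0.7, -0.1]
gripper_width: 1.002
[-1.79985322e+02  2.83093972e-02  1.32743086e+01] [0.49854225 0.00360991 0.16799567]
```

```bash
python3 -m inch '[{"x":0,"y":0,"z":0.5,"turn":0.12},{"x":0,"y":0,"z":2.5,"turn":0.205},{"x":0,"y":0,"z":6,"turn":0.205},{"x":0,"y":0,"z":9.5,"turn":0.205},{"x":0,"y":0,"z":12.5,"turn":0.205},{"x":0,"y":0,"z":14,"turn":0.205},{"x":0,"y":0,"z":14.7,"turn":0.205},{"x":0,"y":0,"z":14.7,"turn":0.205}]'
python3 -m inch '[{"x":0.6,"y":0,"z":0,"turn":0},{"x":1.6,"y":0,"z":0,"turn":0},{"x":2.6,"y":0,"z":0,"turn":0},{"x":3.4,"y":0,"z":0,"turn":0},{"x":3.9,"y":0,"z":0,"turn":0},{"x":4.3,"y":0,"z":0,"turn":0},{"x":4.6,"y":0,"z":0,"turn":0},{"x":4.7,"y":0,"z":0,"turn":0}]'
```

```text
clock: 17.55
tool_pos: [0.4984, 0.0033, 0.0222]
tcp_rot: [-180.0, 0.0, 1.8]
force: [-0.1, 0.0, 0.4]
gripper_width: 1.001
clock: 18.55
tool_pos: [0.5453, 0.0049, 0.0223]
tcp_rot: [-180.0, 0.0, 1.8]
force: [0.1, -0.3, -0.0]
gripper_width: 1.002
```

```bash
python3 -m inch '[{"x":0.15,"y":0,"z":0,"turn":0},{"x":0.3,"y":0,"z":0,"turn":0},{"x":0.4,"y":0,"z":0,"turn":0},{"x":0.5,"y":0,"z":0,"turn":0},{"x":0.6,"y":0,"z":0,"turn":0},{"x":0.7,"y":0,"z":0,"turn":0},{"x":0.8,"y":0,"z":0,"turn":0},{"x":0.8,"y":0,"z":0,"turn":0}]'
```

```text
clock: 19.55
tool_pos: [0.5491, 0.0047, 0.0216]
tcp_rot: [180.0, 0.4, 1.8]
force: [-11.5, -0.2, 9.1]
gripper_width: 1.002
```

```bash
python3 -m inch '[{"x":-0.5,"y":0,"z":0,"turn":0},{"x":-1.5,"y":0,"z":0,"turn":0},{"x":-3,"y":0,"z":0,"turn":0},{"x":-3.5,"y":0,"z":-3,"turn":0},{"x":-3.5,"y":0,"z":-8,"turn":0},{"x":-3.5,"y":0,"z":-13,"turn":0},{"x":-3.5,"y":0,"z":-17,"turn":0},{"x":-3.5,"y":0,"z":-18,"turn":0}]'
python3 -m inch '[{"x":-0.5,"y":0,"z":0,"turn":0},{"x":-0.5,"y":0,"z":0,"turn":0},{"x":-0.5,"y":0,"z":0,"turn":0},{"x":-0.5,"y":0,"z":0,"turn":0},{"x":-0.5,"y":0,"z":0,"turn":0},{"x":-0.5,"y":0,"z":0,"turn":0},{"x":-0.5,"y":0,"z":0,"turn":0},{"x":-0.5,"y":0,"z":0,"turn":0}]'
python3 - <<'E'
from h import *
im,C=frame("wrist"); cv2.imwrite("pics/w8.png",im[:,:,::-1]);np.save("pics/w8.npy",im);np.savez("pics/w8c.npz",*C)
im,C=frame("scene"); np.save("pics/s8.npy",im);cv2.imwrite("pics/s8.png",im[:,:,::-1])
E
```

```text
clock: 20.55
tool_pos: [0.5193, 0.004, 0.2051]
tcp_rot: [180.0, -0.3, 1.8]
force: [-0.2, -0.4, -0.8]
gripper_width: 1.002
clock: 21.55
tool_pos: [0.5133, 0.0038, 0.2023]
tcp_rot: [180.0, -0.0, 1.8]
force: [1.1, 0.2, -0.3]
gripper_width: 1.001
```

View pics/w8.png

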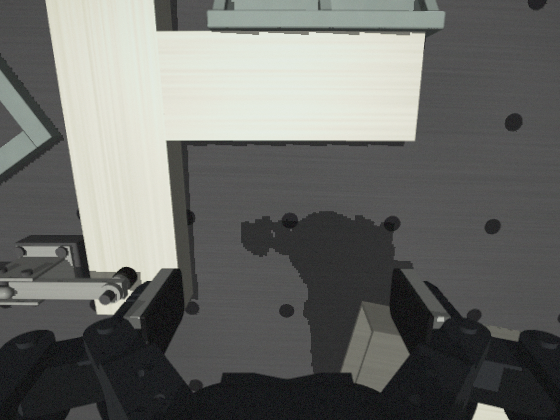

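View pics/s8.png

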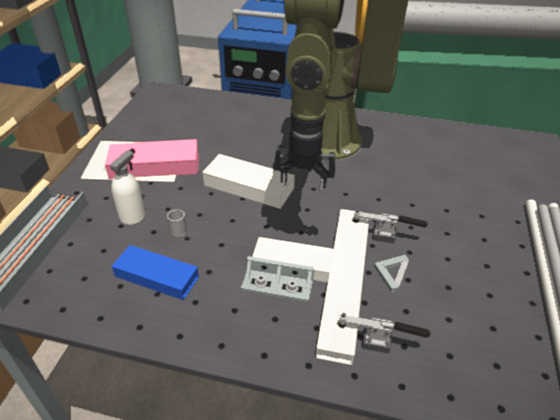

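The tube butts against the rail (joint at column ~160) and lies along the stop lip (row ~30). The bottle, pipe and square have not moved. One numeric check of the gaps in this picture follows.

Run:
```python
from h import *
im=np.load("pics/w8.npy");z=np.load("pics/w8c.npz");C=(z['arr_0'],z['arr_1'],z['arr_2'])
cv2.imwrite("pics/w8z.png",cv2.resize(im[0:160,130:440,::-1],None,fx=2.5,fy=2.5,interpolation=cv2.INTER_CUBIC))
L={}
for k,a,b,h,w in (("near",(175,141),(412,140),.04,4),("stop_out",(212,25),(442,28),.05,2.5),("right",(423,40),(414,138),.04,3),("rail",(167,145),(178,265),.04,3),("railtop",(152,2),(156,28),.04,3)):
    e,r=edge(im,a,b,w); p=unproj(e,h,*C)[:,:2]; d=p[1]-p[0]; L[k]=p; print(k,e.round(1).tolist(),p.round(4).tolist(),np.degrees(np.arctan2(d[1],d[0])).round(2),r.round(2))
def dist(q,l):
    d=(l[1]-l[0])/np.linalg.norm(l[1]-l[0]); v=q-l[0]; return abs(d[0]*v[1]-d[1]*v[0])
print("near-stop (80):",[dist(q,L["stop_out"])*1e3 for q in L["near"]],"right-rail (200):",[dist(q,np.array([L["rail"][1],L["railtop"][0]]))*1e3 for q in L["right"]])
```

```text
near [[175.0, 140.0], [412.0, 140.1]] [[0.557, 0.0951], [0.5631, -0.0954]] -88.16 0.08
stop_out [[212.0, 26.7], [442.0, 28.2]] [[0.6388, 0.0614], [0.6436, -0.1034]] -88.34 0.19
right [[424.1, 40.1], [414.9, 138.1]] [[0.6371, -0.0951], [0.5648, -0.0976]] -178.03 0.17
rail [[166.2, 145.1], [177.0, 265.1]] [[0.5528, 0.1025], [0.4472, 0.0995]] -178.37 0.2
railtop [[153.7, 1.9], [155.7, 28.0]] [[0.6562, 0.1056], [0.6388, 0.1053]] -178.85 0.12
near-stop (80): [np.float64(80.80310978144782), np.float64(80.20320007402175)] right-rail (200): [np.float64(200.06616020679522), np.float64(200.42498805081445)]
```

View pics/w8z.png

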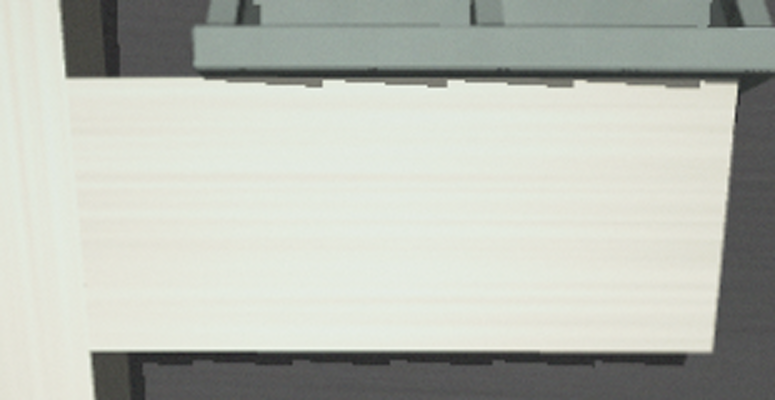

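The tube measures 80.2–80.8 mm from near edge to stop face (80 when closed) and 200.1–200.4 mm from free end to rail (200 when closed). It is parallel to the stop within 0.2°. Handing in.

Run:
```python
from plant import env
print(env.hand_in(), env.observe()['clock'])
```

```text
the job is handed in; nothing more can be done
the job is handed in; nothing more can be done
```

The tube is home against both stops by my last measurements, and the job is handed in. The hand-in gave no verdict, and the clock was at about 21.7 s of 48 s.

**What I did:** I chose the smaller white tube. With open fingertips I pushed it flat onto the stop angle, pressing to 18 N. I then slid it along the stop onto the rail from its right end, pressing to 19 N. A last press of about 12 N towards the stop finished it, and I backed the arm clear.

**Last checks, from the wrist picture:**

| Check | Measured | When closed |
|---|---|---|
| Near edge to stop face | 80.2–80.8 mm | 80 mm |
| Free end to rail side | 200.1–200.4 mm | 200 mm |
| Tube angle to stop face | within about 0.2° | 0° |

- **Objects left alone:** the bottle, pipe offcut and magnetic square looked unmoved in the last scene picture. I judged that by eye and did not measure it.
- **Disagreement:** after the push onto the rail, the scene camera's edge fit put the stop line about 11 mm too far out. I took that as the fit catching the wrong edge where the tube met the lip. The wrist camera and the contact forces agreed with each other, so I went by those.

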